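# Open the tester's lid and start the test

## Robot

A 6-joint arm with a two-finger parallel gripper is mounted at the origin on the work surface. World frame = base frame: x ahead of the robot, y to its left, z up, the work surface at z = 0. Lengths are in mm, angles in degrees, forces in N, time in s.
With the tool pointing down it reaches from about 350 to 850 mm from the base axis. Payload 8.1 kg.
Tool frame: the origin (TCP) lies between the finger pads; the fingertips stand 22 mm ahead of it and the grasp point (between the pads) lies 3 mm ahead of it; z points along the fingers, y is the line along which they close (so a half turn about z gives the same grasp; the last joint's range is limited). The gripper opens to 85 mm and grips with 20 to 120 N. Pads are 22 mm wide; open, the fingers measure 114 mm over their backs; the gripper's body (76 mm by 85 mm) begins 54 mm behind the grasp point. The pads swing forward as they close: fully open they stand 13 mm farther back than shut.
Start: joints at [-80.753, 7.471, 85.268, -0, 87.261, -4.893], TCP at [146.602, -581.819, 253.292] pointing down, gripper open.
Joint ranges: [-169.43, 169.43], [-51.17, 129.36], [1.28, 143.12], [-76.62, 256.62], [0, 156.53], [-152.29, 152.29]. Speed limits (degrees/s): [136.94, 136.94, 159.86, 180, 180, 180].

## Interface

Orientations are given as [roll, pitch, yaw] about the fixed x, y, z axes, in that order (R = Rz(yaw) Ry(pitch) Rx(roll)).
In Python, from bench import r, vision gives the robot as it stands.
- The arm moves only by the tool step_arm, never from a script. Its argument "targets" is a list that holds one entry, the list of rows, each a list of 6 numbers: the shift along the world's x, y, z in mm, then the turn, a rotation vector about the world's x, y, z in rad. In form: [[[x, y, z, rx, ry, rz], ...]]. A call has 1 to 12 rows; each row is the pose to reach, as a shift and turn from the pose commanded when the call began; what a row does not reach only later rows make up. A row lasts 1/12 s, in which the tool goes at most 41.7 mm and 7.16 degrees, less where a joint would pass 70% of its speed; a pose out of reach is approached as far as the arm can. A call with a gripper value outside its range is refused whole. "fingers" is the gripper's target within -1 to 1 (shut at 1, half-way at 0, fully open at -1), set as the call begins (left out, the last holds). The fingers move at their own pace and stop on an object; "newtons" is the grip in N (left out, the last holds). Time passes only in rows, so rows that repeat a pose let the fingers close. It gives the time, the measured TCP pose, the force, the opening and the grip force at its end, in the units of the state.
- r.sense(): the state, without advancing time (a new reading comes with each control period).
- vision.snapshot(name): name is "side" or "top" or "wrist"; returns a dict with "img" (384x512x3 uint8, blue, green, red), "mtx" (3x3 intrinsics, pixels), "eye" and "attitude" of the camera in the world. Camera axes: x right, y up, looking along -z (the intrinsics and any distortion apply to the point x, -y, -z); pixel columns grow to the right and rows downward; lengths in mm; the calibration is good to about 2 mm. A picture is of the moment at which its call begins. There is no depth.
- r.hand_in(): hands the job in; it is judged then, once.
The state is a dict: "time": time; "joint_pos": joint angles; "qd": joint speeds; "joint_efforts": joint torques, N m; "tool_pos": TCP position; "tcp_rot": TCP orientation; "ft_force": force on the tool from outside, world axes, zero at the start; "wrist_torque": the same for the moment, N m; "finger_gap": finger opening in mm; "grip_force": force on a finger pad.
Only numpy, scipy, OpenCV 4.12 (cv2) and the standard library are available. Lean on these libraries where they do the work, as an engineer would, in place of code of your own. Each camera call takes 0.05 s, during which the arm holds its last target. There are 200 camera calls.

## Task

Without gripping anything, flip the test console's blue lid up and over with a fingertip, for which the yellow tab leaves room underneath, until it rests fully open by itself; touch it lightly, never squeeze or force it. Then push the green start button inside fully down and let it spring back. Do not press the red button, and leave everything else on the bench where it stands.

Things in the scene. Friction and masses are not known exactly. Their poses are not given: they have to be found in the camera images.
- console: Grey test console, fixed to the bench, 150 (x) x 210 (y) x 105 mm high. Origin: centre of its underside, on the bench. Its -x side is the front, with the lid tab (facing roughly the world +y side, a little towards the robot), its x axis points from front to hinge. Its top is a well 45 mm deep with walls 6 mm thick; the two buttons stand on the well's floor, 60 mm above the bench.
- lid (a joint): Angle of the console's lid in rad: 0 shut (level), about 1.57 upright, 1.95 fully open, leaning back away from the front, against its end stop. Loose hinge: the lid (about 0.15 to 0.3 kg) drops shut when let go before about 1.5 and falls on open after about 1.6; it rests at 1.95.
- tab_edge (a point): Middle of the outer lower edge of the lid's yellow tab, 186 mm from the hinge line, 105.5 mm above the bench when shut; moves with the lid. The blue lid is 154 x 216 mm; the tab, 80 mm wide, sticks out 35 mm beyond its front edge, with free space below down to the bench. Both are 6 mm thick. Axes are the lid's: x from tab to hinge, y along the hinge, z out of the outer face.
- lid_hinge (a point): Middle of the lid's hinge line on the top of the console's far wall, 105.5 mm above the bench; the line runs along the console's y axis, 75 mm behind the console's centre. Opening turns the tab up and then away from the front.
- start (a joint): Travel of the green start button in m: 0 released, 0.006 fully down. Spring, 5 N at the bottom; springs back when let go.
- start_top (a point): Centre of the top face of the round green start button, 30 mm in diameter, in a black housing, inside the console; covered by the lid when it is shut. Its top is 82 mm above the bench (23 mm below the rim). It is pressed straight down. It stands about 40 to 60 mm to one side of the console's middle (either side), the red one to the other.
- stop (a joint): Travel of the red button in m: 0 released, 0.006 fully down. Must not be pressed.
- stop_top (a point): Centre of the top face of the red button, of the same size and height as the green one.
- spool_center (a point): Bystander: centre of an aluminium spool, 60 mm in diameter, 40 mm high, standing behind the console, on its hinge side.
- flux_center (a point): Bystander: centre (half-way up) of a small amber bottle, 40 mm in diameter, 100 mm high, standing behind the console, on its hinge side.
- cob_center (a point): Bystander: centre of a round LED module, 64 mm in diameter, 8 mm high, with yellow face.
- heatsink_center (a point): Bystander: centre of a dark finned heat sink, 70 x 60 x 30 mm.
- tape_center (a point): Bystander: centre of a yellow tape roll, 70 mm in diameter, 19 mm high, lying flat.
- driver: Bystander: screwdriver with orange handle lying on the bench, about 200 mm long.

How it is judged (in metres and radians):
On the way, in this order (a step that is already met when the one before it is completed fails the run):
1. the lid is fully open, past its over-center point, and rests there untouched (value of joint lid above 1.85 rad and contact force between each of the arm, the fingers and lid below 0.05 N and value of joint start below 0.001 m), for 0.3 s.
2. the green start button is pushed fully down with the lid open (value of joint start above 0.005 m and value of joint lid above 1.8 rad), for 0.05 s.
At the end, for the whole second after the job is handed in: The lid rests fully open by itself (over 1.85 rad), both buttons are up (within 1 mm), and no bystander is more than 15 mm from where it stood (value of joint lid above 1.85 rad and value of joint each of start, stop below 0.001 m and distance of each of spool_center, flux_center, cob_center, heatsink_center, tape_center, driver from where it was at the start of the episode below 0.015 m); the robot touches nothing.
It fails at once if the red button is pressed (over 2.5 mm) (value of joint stop above 0.0025 m).
It fails at once if the lid is squeezed or forced (over 20 N) (contact force between any of the fingers, the arm and lid above 20 N).
It fails at once if a bystander is lifted, carried, knocked over or pushed more than 20 mm (distance of any of spool_center, flux_center, cob_center, heatsink_center, tape_center, driver from where it was at the start of the episode above 0.02 m or angle between flux_center's own z axis and vertical above 0.6 rad).
It also fails if it takes over 48 s, if anything falls off the work surface, if the arm or the gripper's body presses on something with over 40 N, if the wrist force passes 120 N, or if a joint passes its speed limit or range.

## Working session

There is one attempt and no reset: what is moved stays moved. The work goes in short steps, Python scripts to look and compute and a tool call to move; the robot and the scene stay as the last step left them, time stands still between calls to the robot, and variables do not carry over. Pictures are saved under pics/ and viewed, at most 10 in all, crops included, and the job is handed in when it is done.

Besides the shell and the picture viewer there is one more tool, called after "Request:" by a JSON object that holds its "method" and its "body". step_arm: Moves the arm, as the interface text tells. Its arguments: {"type":"object","properties":{"targets":{"type":"array"},"fingers":{"type":"number"},"newtons":{"type":"number"}},"required":["targets"]}

```bash
mkdir -p pics; cat > h.py <<'E'
import numpy as np, cv2
from scipy.spatial.transform import Rotation as R
from bench import r, vision
def att(s):
    a=np.array(s["attitude"],float)
    return a if a.shape==(3,3) else R.from_euler('xyz',a,degrees=True).as_matrix()
def ray(s,u,v):
    p=cv2.undistortPoints(np.array([[[u,v]]],float),np.array(s["mtx"]),None)[0,0]
    return np.array(s["eye"],float),att(s)@np.array([p[0],-p[1],-1.0])
def onz(s,u,v,z):
    e,d=ray(s,u,v); return e+d*(z-e[2])/d[2]
E
python3 - <<'E'
from h import *
for n in("top","side"):
    s=vision.snapshot(n); cv2.imwrite(f"pics/{n}1.png",s["img"]); print(n,{k:v for k,v in s.items() if k!="img"})
print(r.sense())
E
```

```text
top {'mtx': array([[455.66600292,   0.        , 259.87320766],
       [  0.        , 455.66600292, 193.55302525],
       [  0.        ,   0.        ,   1.        ]]), 'eye': array([ 367.9044061 ,  -49.54295848, 1294.04460075]), 'attitude': array([  7.53993317,   0.2721272 , -91.25499564])}
side {'mtx': array([[407.39080356,   0.        , 251.68047302],
       [  0.        , 407.39080356, 188.23358113],
       [  0.        ,   0.        ,   1.        ]]), 'eye': array([ 326.96609087,  883.65323242, 1050.50759819]), 'attitude': array([  45.43421077,   -0.62515876, -166.41180869])}
{'time': 0.1, 'joint_pos': array([-8.07513347e+01,  7.51079289e+00,  8.53237297e+01, -9.37165795e-04,
        8.72628849e+01, -4.89152901e+00]), 'qd': array([-0.09929864, -0.05024398, -0.01680055, -0.02075893, -0.01297265,
        0.02254575]), 'joint_efforts': array([ 2.85778860e-04, -5.70951641e+01, -5.01942086e+01, -7.47417744e-05,
        8.09503166e-03, -2.45118520e-05]), 'tool_pos': array([ 146.53311927, -581.34677573,  252.34257683]), 'tcp_rot': array([-1.79902867e+02, -7.37328786e-03,  1.41402336e+01]), 'ft_force': array([ 0.13697687, -0.61135073,  0.38453414]), 'wrist_torque': array([-0.01113821, -0.01277794, -0.05860685]), 'grip_force': 0.0, 'finger_gap': 85.2832949525088}
```

View pics/top1.png

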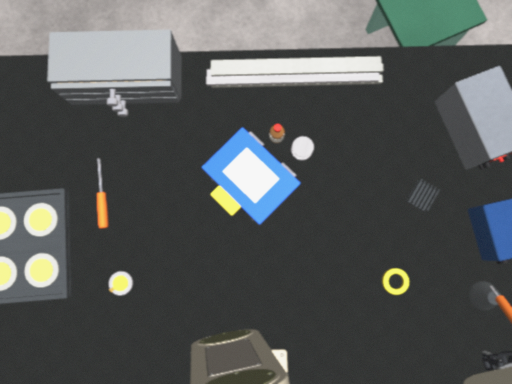

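View pics/side1.png

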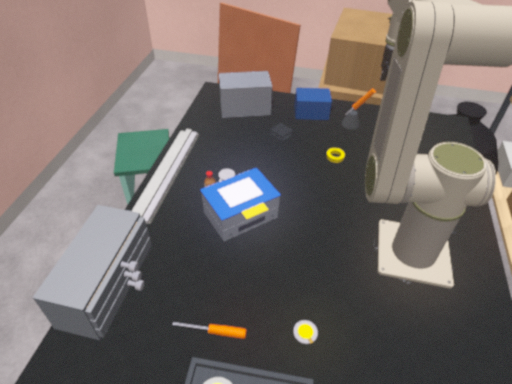

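The top view shows the blue lid centred near (250,175) with its yellow tab near (226,200). The bottle (277,132) and the spool (302,148) stand on the hinge side.

```bash
python3 - <<'E'
from h import *
for n,box in(("top",(190,120,310,230)),("side",(190,160,290,240))):
    s=vision.snapshot(n); x0,y0,x1,y1=box
    hsv=cv2.cvtColor(s["img"],cv2.COLOR_BGR2HSV)
    for c,lo,hi in(("blue",(100,150,80),(125,255,255)),("yel",(22,120,100),(35,255,255))):
        m=cv2.inRange(hsv,lo,hi); q=np.zeros_like(m); q[y0:y1,x0:x1]=m[y0:y1,x0:x1]
        cs=cv2.findContours(q,0,2)[0]; k=max(cs,key=cv2.contourArea)
        b=cv2.boxPoints(cv2.minAreaRect(k)) if n=="top" else cv2.approxPolyDP(cv2.convexHull(k),5,True)[:,0]
        w=np.array([onz(s,*p,111.5) for p in b])
        print(n,c,b.round(1).tolist(),w.round(1)[:,:2].tolist(),"mean",w.mean(0).round(1),"sides",np.linalg.norm(w-np.roll(w,-1,0),axis=1).round(0))
        d=np.roll(w,-1,0)-w; print(" dirs",np.degrees(np.arctan2(d[:,1],d[:,0])).round(1))
    if n=="top":
        for nm,u,v,z in(("bottle",277,130,100),("spool",302,148,40)): print(nm,onz(s,u,v,z).round(0))
E
```

```text
top blue [[200.5, 166.5], [242.5, 124.5], [300.5, 182.5], [258.5, 224.5]] [[600.1, 107.8], [711.6, -5.0], [551.4, -154.6], [443.6, -42.0]] mean [576.7 -23.5 111.5] sides [159. 219. 156. 217.]
 dirs [ -45.3 -137.   133.7   43.8]
top yel [[209.0, 194.0], [218.0, 185.0], [240.5, 207.5], [231.5, 216.5]] [[526.3, 85.9], [549.6, 62.1], [489.0, 4.0], [466.0, 27.8]] mean [507.7  44.9 111.5] sides [33. 84. 33. 84.]
 dirs [ -45.6 -136.2  134.    43.9]
bottle [698. -97. 100.]
spool [ 661. -168.   40.]
side blue [[279, 193], [221, 219], [200, 190], [256, 168]] [[449.7, -45.8], [600.3, 107.4], [702.6, 4.0], [550.0, -146.1]] mean [575.6 -20.2 111.5] sides [215. 146. 214. 142.]
 dirs [  45.5  -45.3 -135.5  135. ]
side yel [[267, 208], [248, 218], [242, 213], [260, 204]] [[473.8, 28.5], [521.4, 83.4], [544.4, 68.0], [498.8, 17.1]] mean [509.6  49.2 111.5] sides [73. 28. 68. 28.]
 dirs [  49.   -33.8 -131.9  155.6]
```

Request:
{"method": "step_arm", "body": {"targets": [[[25,28,10,0,0,0.1],[60,65,20,0,0,0.22],[90,98,30,0,0,0.34],[120,130,40,0,0,0.46],[150,162,40,0,0,0.58],[180,195,40,0,0,0.7],[210,228,40,0,0,0.82],[240,260,40,0,0,0.94],[265,290,40,0,0,1.06],[285,315,40,0,0,1.18],[300,330,40,0,0,1.3],[300,330,40,0,0,1.4]]], "fingers": 1}}

```text
time: 1.2
tool_pos: [450.0, -246.7, 293.2]
tcp_rot: [179.9, -0.1, 95.0]
ft_force: [0.5, -0.0, 0.7]
finger_gap: -0.0
grip_force: 0.0
```

Request:
{"method": "step_arm", "body": {"targets": [[[0,30,0,0,0,0.06],[0,65,0,0,0,0.12],[0,100,0,0,0,0.18],[0,135,0,0,0,0.24],[0,170,0,0,0,0.3],[-5,205,0,0,0,0.36],[-5,240,0,0,0,0.43],[-10,275,0,0,0,0.5],[-15,310,0,0,0,0.57],[-20,340,0,0,0,0.64],[-25,365,0,0,0,0.7],[-25,375,0,0,0,0.7]]]}}

```text
time: 2.2
tool_pos: [420.6, 126.0, 293.3]
tcp_rot: [180.0, -0.0, 134.8]
ft_force: [-0.8, -0.7, -0.9]
finger_gap: 0.2
grip_force: 0.0
```

```bash
python3 -c "
from h import *
s=r.sense();print(s['joint_pos'].round(1),s['tool_pos'].round(1),s['tcp_rot'].round(1))"
```

```text
[ 9.900e+00 -1.900e+01  1.058e+02  1.000e-01  9.320e+01 -3.490e+01] [420.6 126.  293.3] [180.   -0.  134.8]
```

Request:
{"method": "step_arm", "body": {"targets": [[[0,0,0,-0.06,-0.06,0],[0,0,0,-0.13,-0.13,0],[0,0,0,-0.2,-0.2,0],[0,0,0,-0.27,-0.27,0],[0,0,0,-0.34,-0.34,0],[0,0,0,-0.41,-0.41,0],[0,0,0,-0.48,-0.48,0],[0,0,0,-0.55,-0.54,0],[0,0,0,-0.62,-0.61,0],[0,0,0,-0.68,-0.67,0],[0,0,0,-0.68,-0.67,0]]]}}

```text
time: 3.12
tool_pos: [420.4, 122.9, 290.5]
tcp_rot: [-179.7, 54.9, 134.8]
ft_force: [0.0, -0.4, -0.3]
finger_gap: -0.1
grip_force: 0.0
```

```bash
python3 - <<'E'
from h import *
s=r.sense();print(s['joint_pos'].round(1),s['tool_pos'].round(1),s['tcp_rot'].round(1))
M=R.from_euler('xyz',s['tcp_rot'],degrees=True).as_matrix();print(M.round(2))
th=np.radians(-45.5);u=np.array([np.cos(th),np.sin(th),0]);z=np.array([0,0,1]);H=np.array([629,-75,105.5])
a=M[:,2];n=-M[:,0]
def edge(t): return -np.cos(t)*u+np.sin(t)*z
print("stage",(H-186*u-8*z-12*a-11*n-35*u).round(0))
for d in range(-2,112,4):
    t=np.radians(d)
    p = H+186*edge(t)-12*a-11*n if d<35 else H+176*edge(t)-22*a-11*n
    print(d,p.round(0))
E
```

```text
[ 47.8 -22.2 123.9 -55.   86.   11.2] [420.4 122.9 290.5] [-179.7   54.9  134.8]
[[-0.41  0.71  0.57]
 [ 0.41  0.7  -0.58]
 [-0.82 -0.   -0.57]]
stage [463.  94.  95.]
-2 [487.  69.  97.]
2 [487.  69. 110.]
6 [488.  68. 123.]
10 [489.  67. 136.]
14 [491.  65. 148.]
18 [494.  63. 161.]
22 [497.  59. 173.]
26 [500.  56. 185.]
30 [505.  51. 196.]
34 [510.  46. 207.]
38 [515.  41. 217.]
42 [520.  36. 227.]
46 [526.  30. 236.]
50 [533.  23. 244.]
54 [539.  16. 252.]
58 [547.   9. 258.]
62 [554.   1. 265.]
66 [562.  -7. 270.]
70 [570. -15. 275.]
74 [578. -23. 278.]
78 [586. -32. 281.]
82 [595. -40. 283.]
86 [603. -49. 285.]
90 [612. -58. 285.]
94 [621. -66. 285.]
98 [629. -75. 283.]
102 [638. -84. 281.]
106 [646. -92. 278.]
110 [ 654. -101.  275.]
```

Request:
{"method": "step_arm", "body": {"targets": [[[5,0,-20,0,0,0],[10,-2,-45,0,0,0],[15,-5,-70,0,0,0],[20,-8,-95,0,0,0],[25,-12,-120,0,0,0],[30,-15,-145,0,0,0],[33,-18,-170,0,0,0],[34,-20,-190,0,0,0],[34,-20,-205,0,0,0],[34,-20,-205,0,0,0]]]}}

```text
time: 3.95
tool_pos: [454.6, 101.2, 85.4]
tcp_rot: [-179.7, 54.5, 134.5]
ft_force: [-1.4, -0.3, 1.1]
finger_gap: 0.2
grip_force: 0.0
```

```bash
python3 - <<'E'
from h import *
s=r.sense();print(s['joint_pos'].round(1),s['tool_pos'].round(1),s['tcp_rot'].round(1),s['ft_force'])
a=vision.snapshot("side"); b=vision.snapshot("wrist")
x=cv2.resize(a["img"][130:280,170:370],(800,600))
cv2.imwrite("pics/s2.png",x); cv2.imwrite("pics/w2.png",b["img"])
E
```

```text
[ 41.8   1.6 128.4 -62.5  66.5  33.2] [454.6 101.2  85.4] [-179.7   54.5  134.5] [-1.37755456 -0.32838507  1.14196728]
```

View pics/s2.png

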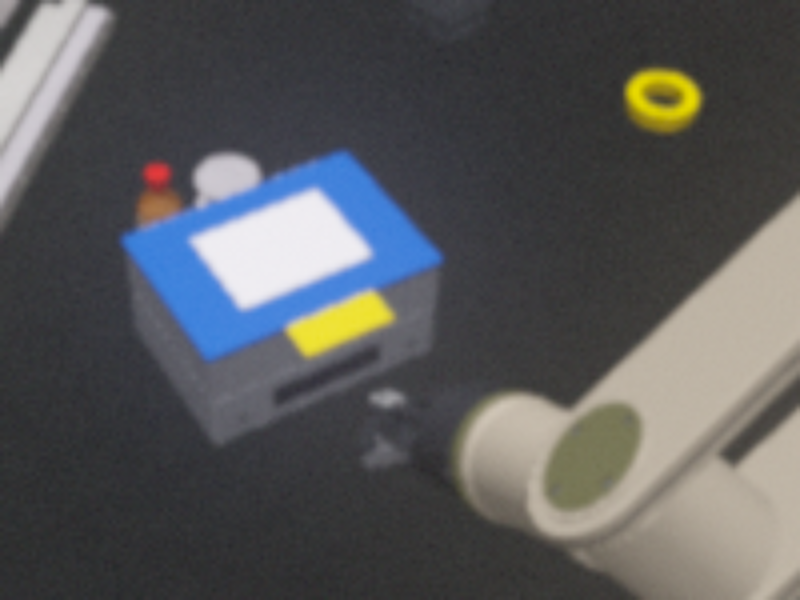

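View pics/w2.png

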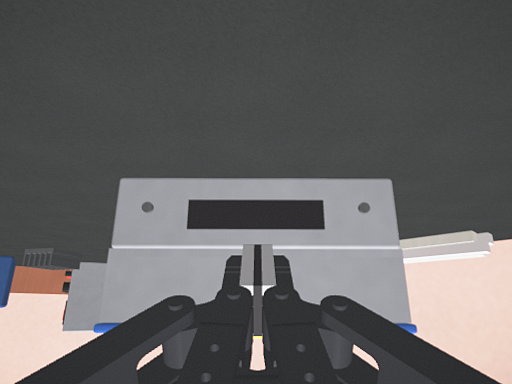

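The side crop shows the fingertip in front of and below the tab, which is at (340,323). In the wrist picture the fingers line up with the console's middle, at column 257.

Request:
{"method": "step_arm", "body": {"targets": [[[8,-9,0,0,0,0],[18,-20,2,0,0,0],[28,-30,3,0,0,0],[34,-37,4,0,0,0],[34,-37,4,0,0,0],[34,-37,6,0,0,0],[34,-37,8,0,0,0],[34,-37,10,0,0,0],[34,-37,12,0,0,0],[34,-37,14,0,0,0],[34,-37,16,0,0,0],[34,-37,18,0,0,0]]]}}

```text
time: 5.05
tool_pos: [489.5, 66.5, 106.4]
tcp_rot: [179.8, 54.7, 134.4]
ft_force: [0.5, 1.8, -0.5]
finger_gap: -0.3
grip_force: 0.5
```

Request:
{"method": "step_arm", "body": {"targets": [[[0,0,2,0,0,0],[0,0,4,0,0,0],[0,0,6,0,0,0],[0,0,8,0,0,0],[0,0,11,0,0,0],[0,0,14,0,0,0],[1,-1,18,0,0,0],[1,-1,22,0,0,0],[1,-1,26,0,0,0],[2,-2,31,0,0,0],[2,-2,36,0,0,0],[3,-3,42,0,0,0]]]}}

```text
time: 6.05
tool_pos: [492.6, 63.1, 148.8]
tcp_rot: [179.9, 54.7, 134.4]
ft_force: [-0.4, 0.2, -1.1]
finger_gap: 0.2
grip_force: 0.3
```

```bash
python3 - <<'E'
from h import *
s=r.sense();print(s['joint_pos'].round(1),s['tool_pos'].round(1),s['tcp_rot'].round(1),s['ft_force'])
a=vision.snapshot("side")
x=cv2.resize(a["img"][130:280,170:370],(800,600))
cv2.imwrite("pics/s3.png",x)
E
```

```text
[ 34.1  -7.9 128.8 -62.4  64.9  21.4] [492.6  63.1 148.8] [179.9  54.7 134.4] [-0.42993764  0.18826749 -1.0590819 ]
```

View pics/s3.png

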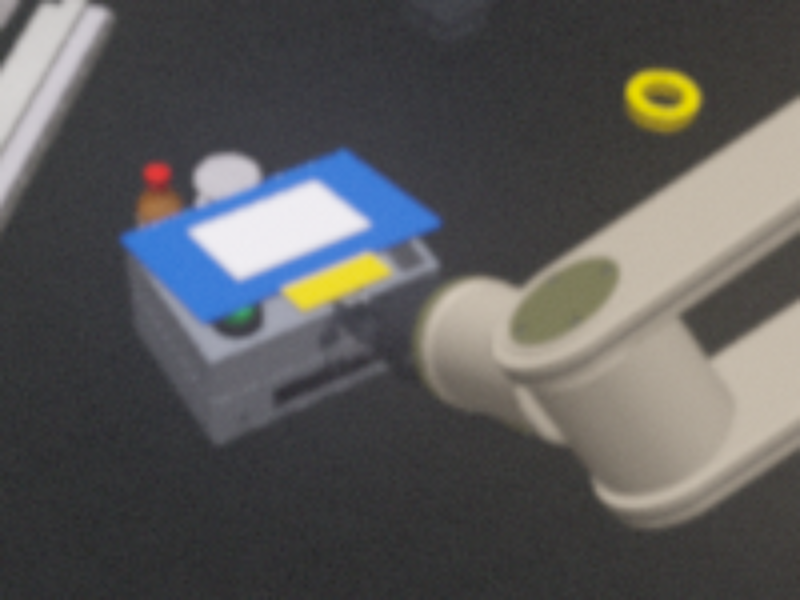

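The side view shows the lid raised about 15° on the fingertip. The green button has come into sight at crop pixel (238,315), on the left (+y) side.

Request:
{"method": "step_arm", "body": {"targets": [[[1,-1,5,0,0,0],[3,-2,10,0,0,0],[4,-4,16,0,0,0],[6,-6,22,0,0,0],[7,-7,28,0,0,0],[9,-9,34,0,0,0],[11,-11,40,0,0,0],[14,-14,45,0,0,0],[16,-16,51,0,0,0],[19,-19,56,0,0,0],[21,-21,61,0,0,0],[24,-24,66,0,0,0]]]}}

```text
time: 7.1
tool_pos: [516.8, 38.9, 214.7]
tcp_rot: [179.8, 54.7, 134.4]
ft_force: [0.3, 1.0, 0.4]
finger_gap: -0.0
grip_force: 0.3
```

Request:
{"method": "step_arm", "body": {"targets": [[[2,-2,5,0,0,0],[5,-5,10,0,0,0],[8,-8,15,0,0,0],[11,-11,19,0,0,0],[14,-14,23,0,0,0],[18,-18,27,0,0,0],[21,-21,31,0,0,0],[24,-25,35,0,0,0],[28,-29,38,0,0,0],[32,-32,41,0,0,0],[35,-36,44,0,0,0],[39,-40,48,0,0,0]]]}}

```text
time: 8.1
tool_pos: [555.8, -1.3, 262.2]
tcp_rot: [179.9, 54.7, 134.4]
ft_force: [0.7, 0.6, -0.3]
finger_gap: -0.2
grip_force: 0.2
```

```bash
python3 - <<'E'
from h import *
s=r.sense();print(s['joint_pos'].round(1),s['tool_pos'].round(1),s['tcp_rot'].round(1),s['ft_force'])
a=vision.snapshot("side")
x=cv2.resize(a["img"][100:250,170:370],(800,600))
cv2.imwrite("pics/s4.png",x)
E
```

```text
[ 21.7 -17.  122.9 -58.   62.4   0.5] [555.8  -1.3 262.2] [179.9  54.7 134.4] [ 0.74623811  0.59534295 -0.27337948]
```

View pics/s4.png

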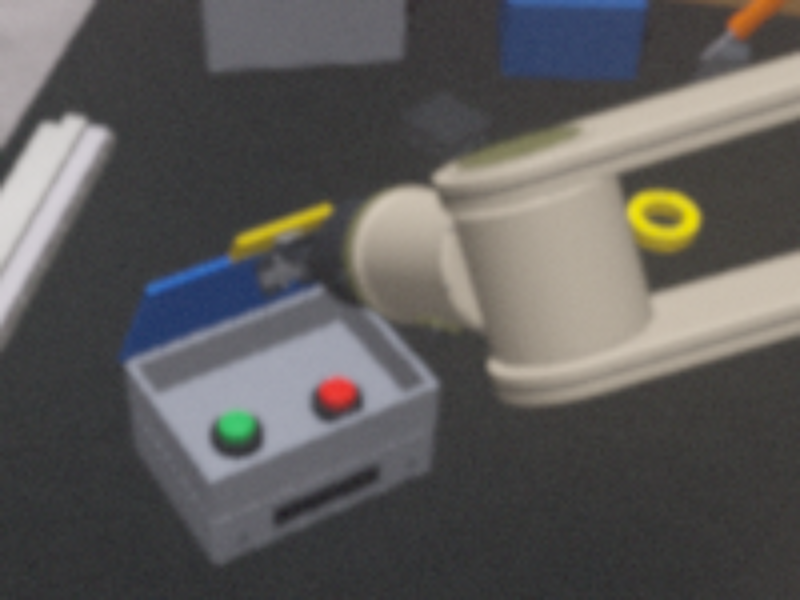

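The lid stands at about 62°. Both buttons show: green at crop (238,430) and red at (337,392).

Request:
{"method": "step_arm", "body": {"targets": [[[4,-4,3,0,0,0],[8,-8,5,0,0,0],[12,-12,8,0,0,0],[16,-16,10,0,0,0],[20,-20,12,0,0,0],[24,-24,13,0,0,0],[28,-28,15,0,0,0],[32,-33,16,0,0,0],[36,-37,17,0,0,0],[41,-41,18,0,0,0],[45,-45,19,0,0,0],[49,-50,20,0,0,0]]]}}

```text
time: 9.15
tool_pos: [605.1, -51.2, 282.3]
tcp_rot: [179.8, 54.7, 134.4]
ft_force: [-0.5, -0.2, -0.4]
finger_gap: -0.1
grip_force: 0.0
```

Request:
{"method": "step_arm", "body": {"targets": [[[3,-3,0,0,0,0],[6,-6,0,0,0,0],[9,-9,0,0,0,0],[12,-12,0,0,0,0],[15,-15,0,0,0,0],[18,-18,0,0,0,0],[21,-21,-1,0,0,0],[24,-24,-1,0,0,0],[27,-27,-2,0,0,0],[29,-29,-2,0,0,0],[29,-29,-2,0,0,0],[29,-29,-2,0,0,0]]]}}

```text
time: 10.15
tool_pos: [633.6, -80.0, 280.2]
tcp_rot: [179.9, 54.7, 134.4]
ft_force: [0.5, 0.1, -0.4]
finger_gap: 0.1
grip_force: 0.0
```

```bash
python3 - <<'E'
from h import *
s=r.sense();print(s['joint_pos'].round(1),s['tool_pos'].round(1),s['tcp_rot'].round(1),s['ft_force'])
a=vision.snapshot("side")
x=cv2.resize(a["img"][100:250,170:370],(800,600))
cv2.imwrite("pics/s5.png",x)
hsv=cv2.cvtColor(a["img"],cv2.COLOR_BGR2HSV)[180:230,200:290]
for c,lo,hi in(("green",(55,120,60),(85,255,255)),("red",(0,150,120),(6,255,255))):
    m=cv2.moments(cv2.inRange(hsv,lo,hi),True); p=(m['m10']/m['m00']+200,m['m01']/m['m00']+180); print(c,p,m['m00'],onz(a,*p,82).round(1))
E
```

```text
[  8.8 -10.7 115.6 -56.7  52.4  -8.3] [633.6 -80.  280.2] [179.9  54.7 134.4] [ 0.5243175  0.0591186 -0.3661388]
green (228.64285714285714, 206.42857142857142) 56.0 [600.3  25.3  82. ]
red (254.02941176470588, 198.05882352941177) 34.0 [529.3 -31.6  82. ]
```

View pics/s5.png

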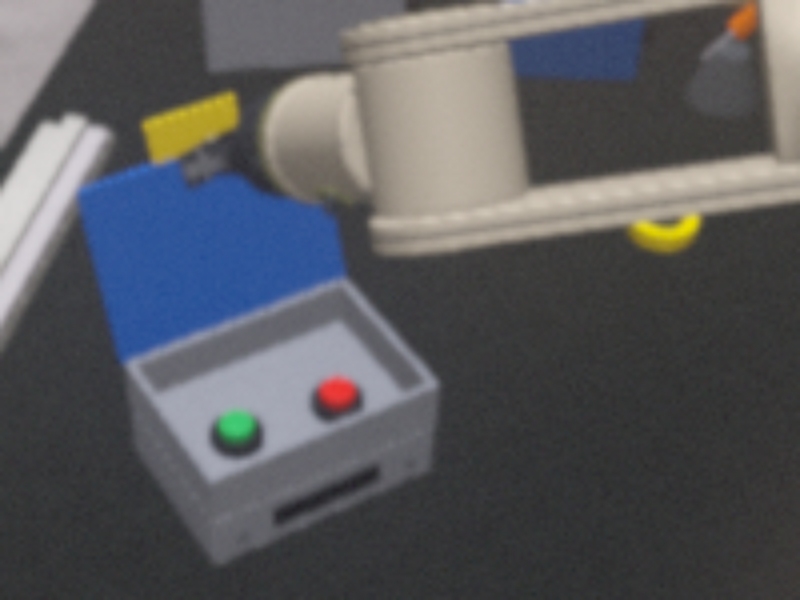

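The lid leans back with the tab at crop (190,127), past upright; the fingertip looks close to it. I'll back off and straighten the tool.

Request:
{"method": "step_arm", "body": {"targets": [[[-10,10,2,0,0,0],[-25,25,5,0,0,0],[-40,40,8,0,0,0],[-60,60,10,0,0,0],[-70,75,10,0.07,0.07,0],[-75,90,10,0.14,0.14,0],[-75,105,10,0.21,0.21,0],[-75,115,10,0.28,0.28,0],[-75,120,10,0.35,0.35,0],[-75,120,10,0.42,0.42,0],[-75,120,10,0.49,0.49,0],[-75,120,10,0.56,0.55,0]]]}}

```text
time: 11.2
tool_pos: [559.1, 40.8, 291.6]
tcp_rot: [179.8, 9.5, 134.5]
ft_force: [-0.1, 0.5, -0.3]
finger_gap: -0.0
grip_force: 0.0
```

Request:
{"method": "step_arm", "body": {"targets": [[[0,0,0,0.06,0.06,0],[0,0,0,0.12,0.12,0],[0,0,0,0.12,0.12,0]]]}}

```text
time: 11.45
tool_pos: [559.3, 38.6, 289.9]
tcp_rot: [-180.0, -0.2, 134.3]
ft_force: [0.8, -0.5, -0.5]
finger_gap: -0.3
grip_force: 0.0
```

```bash
python3 - <<'E'
from h import *
s=r.sense();print(s['joint_pos'].round(1),s['tool_pos'].round(1),s['tcp_rot'].round(1),s['ft_force'])
pr={}
for n in("top","side","wrist"):
    a=vision.snapshot(n); cv2.imwrite(f"pics/{n}6.png",a["img"])
    hsv=cv2.cvtColor(a["img"],cv2.COLOR_BGR2HSV)
    for c,lo,hi in(("green",(55,120,60),(80,255,255)),("red",(0,150,120),(6,255,255)),("yel",(22,120,70),(35,255,255))):
        k,_,st,ce=cv2.connectedComponentsWithStats(cv2.inRange(hsv,lo,hi))
        for i in range(1,k):
            if st[i,4]>25: print(n,c,st[i,4],ce[i].round(1),onz(a,*ce[i],82).round(1))
E
```

```text
[ -1.4   0.8  88.4   0.1  90.9 -45.7] [559.3  38.6 289.9] [-180.    -0.2  134.3] [ 0.78931035 -0.48665263 -0.49043274]
top red 32 [500.2 158.5] [ 609.4 -699.    82. ]
top red 104 [257.1 192.8] [530.6 -40.   82. ]
top yel 360 [291.7 120.4] [ 728.5 -139.    82. ]
top yel 465 [395.5 281.1] [ 289.8 -396.6   82. ]
top yel 172 [119.7 283.1] [300.3 324.9  82. ]
side green 54 [228.9 206.4] [599.6  25.1  82. ]
side red 35 [253.9 197.9] [530.  -31.9  82. ]
side yel 208 [215.3 131.6] [ 761.3 -348.1   82. ]
side yel 259 [335.1 154.4] [ 289.4 -324.6   82. ]
side yel 178 [305.4 331.2] [297.8 387.9  82. ]
wrist green 80 [270.2 202.3] [591.2  25.1  82. ]
wrist red 116 [188.4 197. ] [527.4 -29.4  82. ]
```

View pics/wrist6.png

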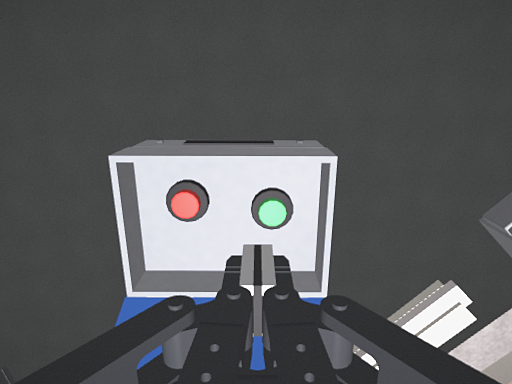

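View pics/side6.png

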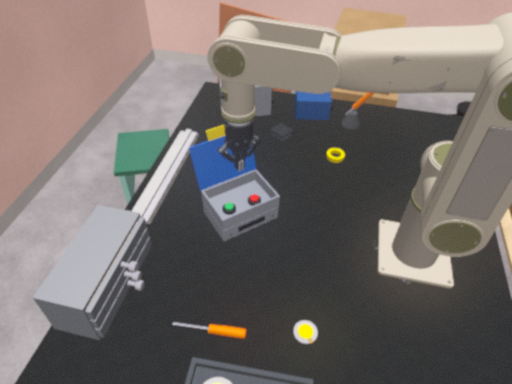

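The lid is open in both views. In the wrist picture the green face is centred at (272,213) and the red at (185,205).

```bash
python3 - <<'E'
from h import *
a=vision.snapshot("wrist");print(onz(a,272,213,82).round(1),onz(a,185,205,82).round(1))
t=vision.snapshot("top");s=vision.snapshot("side")
for z in(255,261,267):print(onz(t,291.7,120.4,z).round(0),onz(s,215.3,131.6,z).round(0))
print(r.sense()['tool_pos'])
E
```

```text
[600.7  18.8  82. ] [530.4 -37.9  82. ]
[ 677. -126.  255.] [ 684. -128.  255.]
[ 675. -126.  261.] [ 681. -121.  261.]
[ 674. -125.  267.] [ 678. -113.  267.]
[558.19252238  40.99097641 290.45423791]
```

Request:
{"method": "step_arm", "body": {"targets": [[[10,-5,0,0,0,0],[25,-12,0,0,0,0],[41,-20,0,0,0,0],[41,-20,-25,0,0,0],[41,-20,-55,0,0,0],[41,-20,-85,0,0,0],[41,-20,-110,0,0,0],[41,-20,-135,0,0,0],[41,-20,-155,0,0,0],[41,-20,-165,0,0,0],[41,-20,-165,0,0,0]]]}}

```text
time: 12.67
tool_pos: [597.4, 21.0, 122.5]
tcp_rot: [-179.8, -0.2, 134.5]
ft_force: [0.2, 0.1, 0.2]
finger_gap: -0.1
grip_force: 0.0
```

```bash
python3 - <<'E'
from h import *
s=r.sense();print(s['tool_pos'].round(1),s['ft_force'])
a=vision.snapshot("wrist"); cv2.imwrite("pics/w7.png",a["img"])
E
```

```text
[597.4  21.  122.5] [0.22093741 0.12190953 0.19813202]
```

View pics/w7.png

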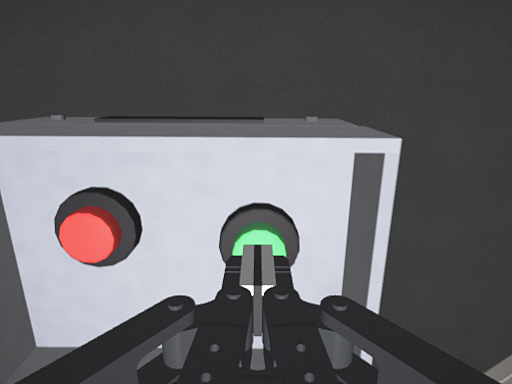

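The fingertip is directly over the green button at (258,245), and the red one is well clear at (90,235). Pressing slowly.

Request:
{"method": "step_arm", "body": {"targets": [[[1,0,-6,0,0,0],[2,0,-12,0,0,0],[2,0,-16,0,0,0],[2,0,-18,0,0,0],[2,0,-20,0,0,0],[2,0,-22,0,0,0],[2,0,-24,0,0,0],[2,0,-24,0,0,0],[2,0,-24,0,0,0]]]}}

```text
time: 13.47
tool_pos: [601.8, 20.1, 101.6]
tcp_rot: [180.0, 0.0, 134.4]
ft_force: [-0.9, -0.6, 2.8]
finger_gap: 0.0
grip_force: 1.4
```

Request:
{"method": "step_arm", "body": {"targets": [[[0,0,-1.5,0,0,0],[0,0,-3,0,0,0],[0,0,-4,0,0,0],[0,0,-4.5,0,0,0],[0,0,-4.5,0,0,0],[0,0,-4.5,0,0,0]]]}}

```text
time: 13.97
tool_pos: [601.9, 20.1, 98.0]
tcp_rot: [180.0, 0.0, 134.4]
ft_force: [-5.2, -0.6, 11.3]
finger_gap: 0.1
grip_force: 5.6
```

A force of 11 N, well over the 5 N spring, means the button is fully down. Now I'll release it and withdraw.

Request:
{"method": "step_arm", "body": {"targets": [[[0,0,4,0,0,0],[0,0,10,0,0,0],[0,0,20,0,0,0],[0,0,40,0,0,0],[-5,5,65,0,0,0],[-10,10,95,0,0,0],[-15,15,125,0,0,0],[-20,20,150,0,0,0],[-20,20,165,0,0,0],[-20,20,165,0,0,0],[-20,20,165,0,0,0]]]}}

```text
time: 14.88
tool_pos: [582.1, 40.2, 263.1]
tcp_rot: [179.9, 0.1, 134.4]
ft_force: [-0.4, -1.1, -0.1]
finger_gap: -0.0
grip_force: 0.0
```

```bash
python3 - <<'E'
from h import *
t=vision.snapshot("top");s=vision.snapshot("side")
for n,a in(("top",t),("side",s)):
    k,_,st,ce=cv2.connectedComponentsWithStats(cv2.inRange(cv2.cvtColor(a["img"],cv2.COLOR_BGR2HSV),(22,120,70),(35,255,255)))
    print(n,[ce[i].round(1).tolist() for i in range(1,k) if st[i,4]>100])
q=r.sense();print(q['time'],q['tool_pos'].round(1),q['ft_force'].round(1))
E
```

```text
top [[291.7, 120.4], [395.5, 281.0], [119.8, 283.0]]
side [[211.3, 133.0], [335.1, 154.5], [305.3, 331.2]]
14.9833 [581.   40.1 260.3] [-0.3 -0.3 -1. ]
```

The lid tab hasn't moved in the top view; the small shift in the side view is partial occlusion by the arm. The robot is clear, so I'm handing in.

```bash
python3 -c "
from h import *
print(r.hand_in())"
```

```text
the job is handed in; nothing more can be done
None
```

The lid rests fully open by itself, the green button was pushed fully down (11 N against its 5 N spring) and released, the red button was never touched, and the job is handed in at about 15 s; the hand-in returned no verdict.

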